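Seat the beacon lens barrel in the sprung V-block and hold it down

TASK

Get the beacon's lens barrel ready for its check: take the dummy rod out of the sprung V-block and leave it lying in the tilting bin, then lay the lens barrel lengthwise in the V-block, centred, its wide bezel end pointing away from the upright target plate, and let it settle onto both sloping faces. The program finishes while the gripper is still holding it pressed gently straight down onto both faces, so that the V-block has sunk about half of its 16 mm spring travel (not down to its stop), and leave the other things on the counter where they are.

Things in the scene. Friction and masses are not known exactly. Their poses are not given: they have to be found in the camera images.
- cradle (a joint): how far the sprung V-block has sunk on its base, m: 0 at the top (its rest), 0.016 at its bottom stop; it slides vertically only. The spring is preloaded: rod or lens barrel lying in it does not sink it; about 2 N of push on the lying barrel starts it, then 0.7 N more per mm (7 to 8 N for half the travel)
- v_seat (a point): where the centre of the seated lens barrel lies in the steel V-block (moves with it): middle of the block, 72 mm above the counter when not sunk. x: along the groove, away from the upright target plate; z up. The block is two V pieces, each 20 mm long, centred at x = -38 and +38 mm, with an open 56 mm gap for fingers between; in it only an 18 mm wide spine, its top 34 mm below this point
- vbase: fixed dark steel base plate of the V-block, 190 x 100 x 12 mm; origin on the counter under the V-block's middle, x as v_seat. The upright target plate (70 mm wide, top 96 mm above the counter) stands on it 95 mm from the origin on the -x side. The V is symmetric, 90 degrees, apex line 28 mm below v_seat; its faces rise 25 mm above the apex; outer width 64 mm
- lens_center (a point): centre of the lens barrel, on its axis: plain aluminium cylinder, 40 mm in diameter, 135 mm long (65 mm behind this point, 70 mm in front); the front 10 mm is a wider bezel ring, 48 mm in diameter, with glass; about 250 g. x: along the barrel to the bezel end. It starts lying in the plywood rest, its axis 42 mm above the counter
- rest: fixed plywood rest, a plate 150 x 90 x 8 mm, origin under its middle, x along the barrel that lies in it. Two saddles, 12 mm thick, 80 mm wide, at x = -45 and +45 mm, hold the barrel; their cheeks rise to 34 mm above the counter, 2 mm clear of the barrel; between the saddles is free room for fingers
- lens_front (a point): middle of the glass face at the bezel end of the lens barrel, 70 mm along x from lens_center
- lens: the lens barrel; origin at lens_center. Let go in the V it settles by itself on both faces; while gripped, a sideways error of half a millimetre can lift it off one face
- rod_center (a point): centre of the dummy rod: a plain grey plastic cylinder 28 mm in diameter, 110 mm long, about 120 g, x along it. It starts lying in the groove of the V-block, its axis 64 mm above the counter
- rod: the dummy rod; origin at rod_center
- bin_in (a point): centre of the inner floor of the tilting bin, a dull zinc open pan 200 (x) x 165 (y) x 45 mm with 3 mm walls, hung on a stand between two side plates; axes of the pan: x along its longer side, away from the robot, z out of the pan (tilted with it). This point lies about 31 mm above the counter
- bin_pan (a joint): tilt of the bin, rad: 0 level, 0.22 at most with its robot side down; a stiff pivot, it stays where it is
- gps: bystander: scratched white GPS receiver, 110 x 58 x 30 mm, lying flat; origin under its centre
- boot: bystander: black rubber battery boot, a 52 mm wide, 45 mm tall cup with a side tab; origin under its centre
- insulator: bystander: red ceramic ribbed insulator, 68 mm wide, 70 mm tall, upright; origin under its centre
- axe_head: bystander: aluminium ice axe head, 200 mm long, 26 mm thick, lying flat; origin under its eye
- torch: bystander: black hand torch, 135 mm long, 40 mm at its head, lying; origin under its middle
- mug: bystander: steel mug, 80 mm wide, 85 mm tall, upright; origin under its centre
There are look-alikes about, which are no part of the job. What is shaped like the rod but blue or purple is not meant.

How it is judged:
By the outcome, as a careful person would: the job done as asked, in the order asked, and still so for the second after the job is handed in, while the arm keeps its last pose, push and grip.
It also fails if it takes over 67 s, if anything falls off the work surface, if the arm or the gripper's body presses on something with over 40 N, if the wrist force passes 120 N, or if a joint passes its speed limit or range.

ROBOT

A 7-joint arm with a two-finger parallel gripper is mounted at the origin on the work surface. World frame = base frame: x ahead of the robot, y to its left, z up, the work surface at z = 0. Lengths are in mm, angles in rad, forces in N, time in s.
With the tool pointing down it reaches from about 400 to 875 mm from the base axis. Payload 4.4 kg.
Tool frame: the origin (TCP) lies at the very end of the fingers, on their centre line; the grasp point (between the pads) lies 19 mm behind it; z points along the fingers, y is the direction in which the jaws open and shut (so a half turn about z gives the same grasp; the last joint's range is limited). The gripper opens to 85 mm and grips with 20 to 120 N. Pads are 22 mm wide; open, the fingers measure 114 mm over their backs; the gripper's body (76 mm by 85 mm) begins 54 mm behind the grasp point. The pads swing forward as they close: fully open they stand 13 mm farther back than shut.
Start: joints at [1.039, 0.628, 0.038, 1.517, -0.027, 0.996, -0.02], TCP at [291.968, -580.752, 231.313] pointing down, gripper open.
Joint ranges: [-3.06, 3.06], [-0.37, 2.12], [-1.25, 1.32], [0.18, 2.47], [-1.1, 4.24], [0.23, 1.98], [-2.94, 2.94]. Speed limits (rad/s): [2.57, 2.57, 3.14, 3.14, 3.14, 3.14, 3.14].

INTERFACE

Orientations are given as [roll, pitch, yaw] about the fixed x, y, z axes, in that order (R = Rz(yaw) Ry(pitch) Rx(roll)).
In Python, from cell import read_state, get_image, finish_job gives the robot as it stands.
- The arm moves only by the tool carry_out, never from a script. Its argument "series" is a list that holds one entry, the list of rows, each a list of 7 numbers: the shift along the tool's x, y, z in cm, then the turn, a rotation vector about the tool's x, y, z in rad, then the finger opening in cm, from 0 to 8.54. In form: [[[x, y, z, wx, wy, wz, grip], ...]]. A call has 1 to 5 rows; each row is the pose to reach, as a shift and turn from the pose commanded when the call began, along the tool's axes at that moment; what a row does not reach only later rows make up. A row lasts 1/12 s, in which the tool goes at most 41.7 mm and 7.16 degrees, less where a joint would pass 70% of its speed; a pose out of reach is approached as far as the arm can. A call with a gripper value outside its range is refused whole. The fingers move at their own pace and stop on an object; the grip force is fixed at half the most. Time passes only in rows, so rows that repeat a pose let the fingers close. It gives the time, the measured TCP pose, the force and the opening at its end, in the units of the state.
- read_state(): the state, without advancing time (a new reading comes with each control period).
- get_image(name): name is "side" or "top" or "wrist"; returns a dict with "img" (480x640x3 uint8, blue, green, red), "z_map" (480x640 float32, mm along the optical axis (not along the pixel's ray), 0 where there is no reading), "mtx" (3x3 intrinsics, pixels), "T" (4x4, takes a point from camera to world coordinates); the wrist camera has in their place "T_tool_cam" (4x4, takes a point from camera to tool coordinates, whose origin is the TCP and whose axes are the flange's). Camera axes: x right, y down, z forward; pixel columns grow to the right and rows downward; lengths in mm; the calibration is good to about 2 mm. A picture is of the moment at which its call begins: read the wrist's pose just before it.
- finish_job(): hands the job in, once; it reports no verdict.
The state is a dict: "clock": time; "qpos": joint angles; "qd": joint speeds; "tau": joint torques, N m; "eef_pos": TCP position; "tool_rot": TCP orientation; "force": force on the tool from outside, world axes, zero at the start; "torque": the same for the moment, N m; "width": finger opening in mm.
Only numpy, scipy, OpenCV 4.12 (cv2) and the standard library are available. Lean on these libraries where they do the work, as an engineer would, in place of code of your own. Each camera call takes 0.05 s, during which the arm holds its last target.

## Working session

There is one attempt and no reset: what is moved stays moved. The work goes in short steps, Python scripts to look and compute and a tool call to move; the robot and the scene stay as the last step left them, time stands still between calls to the robot, and variables do not carry over. Pictures are saved under pics/ and viewed, and the job is handed in when it is done.

Besides the shell and the picture viewer there is one more tool, called as a command line: name --argument value ..., lists and objects as JSON in quotes. carry_out: Moves the arm, as the interface text tells. Its arguments: {"type":"object","properties":{"series":{"type":"array","items":{"type":"array","items":{"type":"array","items":{"type":"number"}}}}},"required":["series"]}

```bash
ls; mkdir -p pics; python3 - <<'E'
from cell import *
import cv2,numpy as np
s=read_state();print(s)
for n in ("side","top"):
    d=get_image(n);cv2.imwrite(f"pics/{n}0.png",d["img"]);np.savez(f"{n}0.npz",**d);print(n,d["mtx"],d["T"])
print(read_state()["clock"])
E
```

```text
pics
{'clock': 0.0, 'qpos': array([ 1.03913726,  0.62936342,  0.03843637,  1.51836663, -0.02704446,
        0.9962776 , -0.02003409]), 'qd': array([-0.0018657 ,  0.00029406,  0.00054164,  0.00068243,  0.00060745,
        0.0014724 , -0.00086318]), 'tau': array([ 8.55784292e-04, -5.63401258e+01,  1.22627757e+00, -1.93448031e+01,
        1.09452812e-02,  1.03382368e-02, -1.60488327e-05]), 'eef_pos': array([ 291.73601034, -580.15954507,  230.37819656]), 'tool_rot': array([-3.13969490e+00, -1.46626634e-05,  4.65805311e-01]), 'force': array([-0.00838989,  0.1313763 , -0.82239893]), 'torque': array([ 0.02895344, -0.02009148,  0.00921989]), 'width': 85.37522002069291}
side [[492.62135561   0.         313.05138442]
 [  0.         492.62135561 243.11124138]
 [  0.           0.           1.        ]] [[-8.95971928e-01 -3.24963420e-01  3.02709564e-01  1.20575072e+02]
 [-4.44107707e-01  6.53095985e-01 -6.13379148e-01  8.79766323e+02]
 [ 1.62738461e-03 -6.84006148e-01 -7.29474428e-01  1.12059171e+03]
 [ 0.00000000e+00  0.00000000e+00  0.00000000e+00  1.00000000e+00]]
top [[481.27113627   0.         318.23583088]
 [  0.         481.27113627 235.43381038]
 [  0.           0.           1.        ]] [[-9.99038552e-03 -9.88394047e-01  1.51582978e-01  3.94681988e+02]
 [-9.99836134e-01  7.58524055e-03 -1.64368181e-02  1.02781150e+01]
 [ 1.50962598e-02 -1.51722349e-01 -9.88307863e-01  1.24699349e+03]
 [ 0.00000000e+00  0.00000000e+00  0.00000000e+00  1.00000000e+00]]
0.1
```

View pics/top0.png

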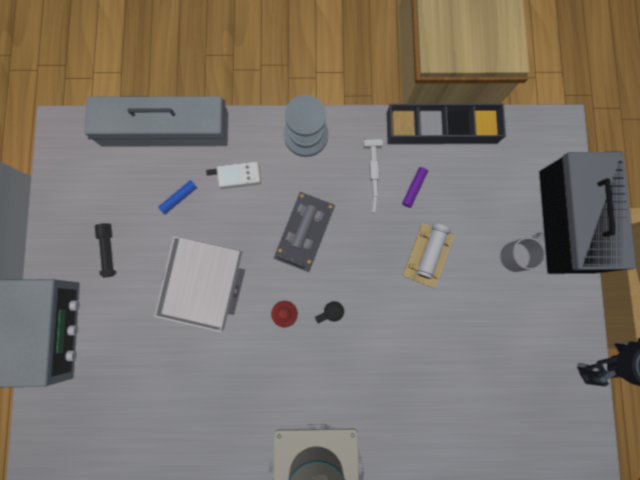

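View pics/side0.png

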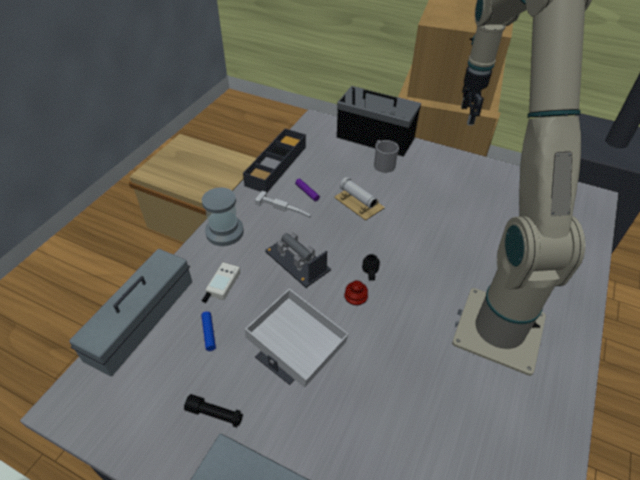

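The top view shows the rod in the V-block at (306,228) and the lens barrel in its rest at (432,250). The bin is at (200,283). The look-alikes are blue at (178,197) and purple at (415,187). I'll enlarge those areas next.

```bash
cat > h.py <<'E'
import numpy as np,cv2
from scipy.spatial.transform import Rotation as R
def cloud(d,T=None):
    z=d["z_map"];K=d["mtx"];T=d["T"] if T is None else T
    v,u=np.mgrid[:480,:640]
    p=np.stack([(u-K[0,2])/K[0,0]*z,(v-K[1,2])/K[1,1]*z,z],-1)
    w=p@T[:3,:3].T+T[:3,3]; w[z==0]=np.nan
    return w
def pose(s):
    T=np.eye(4);T[:3,:3]=R.from_euler('xyz',s["tool_rot"]).as_matrix();T[:3,3]=s["eef_pos"];return T
E
python3 - <<'E'
from h import *
d=np.load("top0.npz");w=cloud(d);im=d["img"]
a=cv2.resize(im[180:300,260:350],None,fx=4,fy=4,interpolation=2)
b=cv2.resize(im[210:300,395:470],None,fx=5,fy=5,interpolation=2)
c=np.zeros((480,760,3),np.uint8);c[:480,:360]=a;c[:450,365:740]=b
cv2.imwrite("pics/crop.png",c)
s=np.load("side0.npz")["img"]
cv2.imwrite("pics/crops.png",np.hstack([cv2.resize(s[220:295,255:340],None,fx=4.5,fy=4.5,interpolation=2),cv2.resize(s[165:240,320:395],None,fx=4.5,fy=4.5,interpolation=2)]))
for u,v in [(306,228),(300,245),(314,213),(432,250),(440,230),(425,270),(200,283),(180,245),(235,250),(220,322),(165,315),(300,185),(290,262),(250,360)]: print(u,v,w[v,u].round(1))
E
```

```text
306 228 [593.6  20.8  72.7]
300 245 [551.6  35.9  70.8]
314 213 [632.    0.7  69.1]
432 250 [ 537.9 -292.9   59.5]
440 230 [ 588.4 -315.5   58.8]
425 270 [ 488.  -272.8   60.8]
200 283 [462.8 288.3  29.3]
180 245 [558.4 339.3  37.6]
235 250 [539.1 193.7  81.6]
220 322 [365.6 237.9  20. ]
165 315 [384.3 372.8  29.3]
300 185 [722.4  36.8  -0.9]
290 262 [510.   60.7  68. ]
250 360 [269.9 164.7  -2.5]
```

View pics/crop.png

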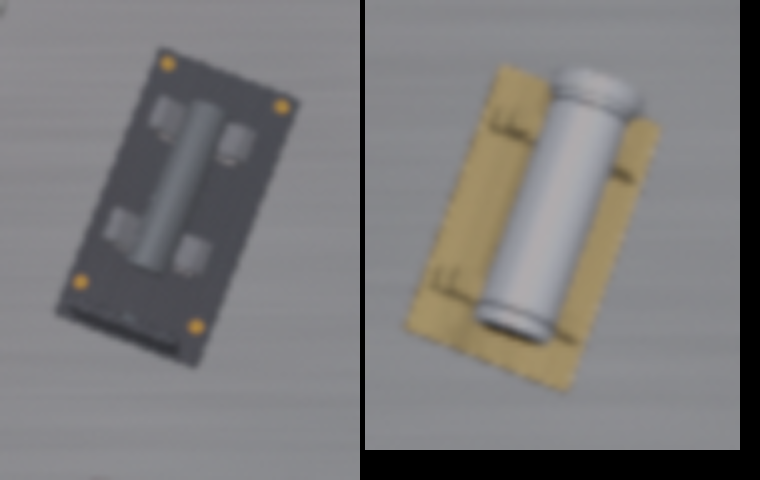

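View pics/crops.png

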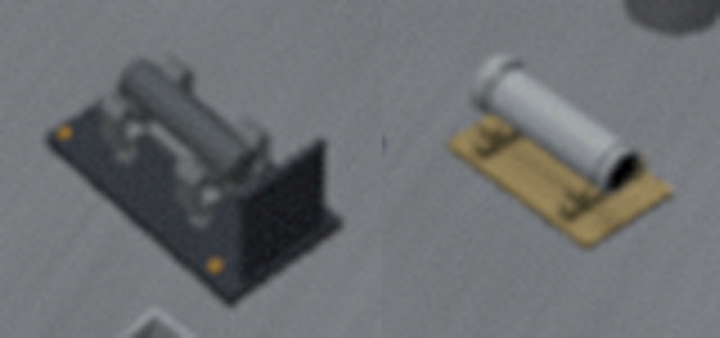

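The target plate (crop left, about (125,325)) stands on the robot side of the V-block. The groove's +x therefore points up-right in the image. The lens bezel at (600,90) in the crop also points up-right. The rod in the V-block is grey, so it is the one meant, and the blue and purple ones are not. Next I'll fit poses.

```bash
python3 - <<'E'
from h import *
for n in ("top","side"):
    d=np.load(n+"0.npz");w=cloud(d);p=w.reshape(-1,3);p=p[~np.isnan(p[:,0])]
    print("==",n)
    def box(x0,x1,y0,y1,z0,z1):
        m=(p[:,0]>x0)&(p[:,0]<x1)&(p[:,1]>y0)&(p[:,1]<y1)&(p[:,2]>z0)&(p[:,2]<z1);return p[m]
    # counter
    t=box(400,480,-200,-20,-20,20);print("counter z",np.median(t[:,2]))
    b=box(480,720,-80,110,7,90)
    r=cv2.minAreaRect(b[:,:2].astype(np.float32));print("vbase",r,len(b))
    b=box(480,640,-370,-220,4,90)
    r=cv2.minAreaRect(b[:,:2].astype(np.float32));print("rest",r,len(b))
    # lens: upper pts
    b=box(450,640,-370,-220,45,80)
    c=b.mean(0);u,s,vt=np.linalg.svd(b-c,full_matrices=False);ax=vt[0]*np.sign(vt[0,0]);t=(b-c)@ax
    print("lens",c.round(1),"yaw",np.arctan2(ax[1],ax[0]),ax, t.min(),t.max(),"ztop",np.percentile(b[:,2],[50,90,97]))
    b=box(530,660,-10,60,66,85)
    c=b.mean(0);u,s,vt=np.linalg.svd(b-c,full_matrices=False);ax=vt[0]*np.sign(vt[0,0]);t=(b-c)@ax
    print("rod",c.round(1),"yaw",np.arctan2(ax[1],ax[0]), t.min(),t.max(),"ztop",np.percentile(b[:,2],[50,90,97]))
    # bin floor
    b=box(380,545,215,350,5,50)
    A=np.c_[b[:,:2],np.ones(len(b))];k=np.linalg.lstsq(A,b[:,2],rcond=None)[0];
    res=b[:,2]-A@k;g=abs(res)<6;k=np.linalg.lstsq(A[g],b[g,2],rcond=None)[0];print("bin plane",k,np.linalg.norm(k[:2]),res.std(),"z at 460,285",k@[460,285,1])
    b=box(330,580,170,420,10,110)
    m=b[:,2]-(b[:,:2]@k[:2]+k[2]);b2=b[m>20];r=cv2.minAreaRect(b2[:,:2].astype(np.float32));print("bin rim",r)
E
```

```text
== top
counter z -1.6236842668685085
vbase ((596.5903930664062, 25.794357299804688), (99.9875259399414, 190.23475646972656), 68.3255615234375) 2542
rest ((554.6346435546875, -296.8086853027344), (130.31883239746094, 161.27674865722656), 82.37548828125) 1653
lens [ 537.9 -297.6   56.7] yaw -0.3881949200860916 [ 0.92551527 -0.37848614  0.01302763] -68.57921209665491 68.28115392515328 ztop [57.38456176 61.89075187 63.82838346]
rod [597.9  25.2  73.2] yaw -0.32785089458763056 -54.78644555921419 55.1583936554935 ztop [73.77086279 77.29695344 79.03300688]
bin plane [  0.10959301  -0.02502588 -13.87722592] 0.11241406812308788 2.7582186260481145 z at 460,285 29.403185146117565
bin rim ((460.265380859375, 284.81005859375), (182.7634735107422, 201.39637756347656), 76.73956298828125)
== side
counter z -0.39595048666797084
vbase ((592.9758911132812, 27.57140350341797), (102.7349624633789, 193.08082580566406), 68.97218322753906) 1721
rest ((556.93701171875, -295.2794189453125), (145.71255493164062, 153.4847869873047), 89.3651123046875) 821
lens [ 534.  -290.5   56.7] yaw -0.37183294035523784 [ 0.93160971 -0.36330296  0.01069122] -67.89046573039948 72.84523451800487 ztop [57.49511561 63.10593741 65.40381517]
rod [594.   29.8  73.5] yaw -0.3284817571181896 -54.187432016439104 60.85086974668602 ztop [74.05835934 78.31415552 79.76684657]
bin plane [  0.1090393   -0.02642028 -12.10605604] 0.11219447084690175 3.254303507908071 z at 460,285 30.52224051753916
bin rim ((457.94915771484375, 289.96502685546875), (174.3715362548828, 202.45706176757812), 76.74484252929688)
```

```bash
cat >> h.py <<'E'
def goto(pos,yaw,ax=None):
    """rows target; ax: optional full R"""
    from cell import read_state
    s=read_state();T=pose(s)
    Rt=(R.from_euler('z',yaw)*R.from_euler('x',np.pi)).as_matrix() if ax is None else ax
    d=T[:3,:3].T@(np.array(pos,float)-T[:3,3])/10
    r=R.from_matrix(T[:3,:3].T@Rt).as_rotvec()
    print("t",round(s["clock"],2),"pos",s["eef_pos"].round(1),"yaw",s["tool_rot"].round(3),"w",round(s["width"],1),"F",s["force"].round(1),"| go",d.round(2),r.round(3))
E
python3 -c "
from h import *
goto([595,27,230],2.767)"
```

```text
t 0.1 pos [ 291.7 -580.2  230.5] yaw [-3.14   0.     0.466] w 85.4 F [ 0.4 -0.3  0.5] | go [ 54.37 -40.63   0.12] [-1.000e-03 -2.000e-03 -2.301e+00]
```

carry_out --series '[[[54.4, -40.6, 0, 0, 0, -2.3, 8.5], [54.4, -40.6, 0, 0, 0, -2.3, 8.5], [54.4, -40.6, 0, 0, 0, -2.3, 8.5], [54.4, -40.6, 0, 0, 0, -2.3, 8.5], [54.4, -40.6, 0, 0, 0, -2.3, 8.5]]]'

```text
clock: 0.52
eef_pos: [385.5, -392.4, 231.1]
tool_rot: [-3.141, -0.0, 1.097]
force: [0.8, 0.4, -0.2]
width: 85.0
```

```bash
python3 -c "
from h import *
from cell import *
goto([595,27,230],2.767);print(read_state()['qpos'])"
```

```text
t 0.52 pos [ 385.5 -392.4  231.1] yaw [-3.141 -0.     1.097] w 85.0 F [ 0.8  0.4 -0.2] | go [46.88 -0.51  0.12] [-0.00e+00 -1.00e-03 -1.67e+00]
[ 0.84042232  0.4874278  -0.1433988   1.79619902  0.08797546  0.86462582
  0.18219934]
```

carry_out --series '[[[46.9, -0.5, 0, 0, 0, -1.67, 8.5], [46.9, -0.5, 0, 0, 0, -1.67, 8.5], [46.9, -0.5, 0, 0, 0, -1.67, 8.5], [46.9, -0.5, 0, 0, 0, -1.67, 8.5], [46.9, -0.5, 0, 0, 0, -1.67, 8.5]]]'

```text
clock: 0.93
eef_pos: [479.7, -206.8, 231.3]
tool_rot: [-3.141, 0.0, 1.722]
force: [0.5, 0.4, 0.6]
width: 85.4
```

```bash
python3 -c "
from h import *
from cell import *
goto([595,27,230],2.767);print(read_state()['qpos'])"
```

```text
t 0.93 pos [ 479.7 -206.8  231.3] yaw [-3.141  0.     1.722] w 85.4 F [0.5 0.4 0.6] | go [21.38 14.91  0.12] [-0.    -0.    -1.045]
[ 0.58399552  0.46187787 -0.33195847  1.8646495   0.1953472   0.84682007
  0.30525349]
```

carry_out --series '[[[21.4, 14.9, 0, 0, 0, -1.045, 8.5], [21.4, 14.9, 0, 0, 0, -1.045, 8.5], [21.4, 14.9, 0, 0, 0, -1.045, 8.5], [21.4, 14.9, 0, 0, 0, -1.045, 8.5], [21.4, 14.9, 0, 0, 0, -1.045, 8.5]]]'

```text
clock: 1.35
eef_pos: [572.8, -20.5, 231.2]
tool_rot: [-3.141, -0.0, 2.347]
force: [0.7, -0.7, -0.5]
width: 85.4
```

```bash
python3 -c "
from h import *
from cell import *
goto([595,27,230],2.767);print(read_state()['qpos'])"
```

```text
t 1.35 pos [572.8 -20.5 231.2] yaw [-3.141 -0.     2.347] w 85.4 F [ 0.7 -0.7 -0.5] | go [1.84 4.91 0.11] [-0.   -0.   -0.42]
[ 0.30967278  0.55695932 -0.50060353  1.7274093   0.31996285  0.93963956
  0.45761613]
```

carry_out --series '[[[1.84, 4.9, 0, 0, 0, -0.42, 8.5], [1.84, 4.9, 0, 0, 0, -0.42, 8.5], [1.84, 4.9, 0, 0, 0, -0.42, 8.5], [1.84, 4.9, 0, 0, 0, -0.42, 8.5], [1.84, 4.9, 0, 0, 0, -0.42, 8.5]]]'

```text
clock: 1.77
eef_pos: [594.5, 25.3, 230.6]
tool_rot: [-3.141, -0.001, 2.763]
force: [1.3, -0.3, 0.9]
width: 84.5
```

```bash
python3 - <<'E'
from h import *
from cell import *
goto([595,27,230],2.767);s=read_state();d=get_image("wrist");print(s['qpos']);print(d["T_tool_cam"],d["mtx"]);cv2.imwrite("pics/w1.png",d["img"]);np.savez("w1.npz",P=pose(s),**d)
E
```

```text
t 1.77 pos [594.5  25.3 230.6] yaw [-3.141e+00 -1.000e-03  2.763e+00] w 84.5 F [ 1.3 -0.3  0.9] | go [0.02 0.17 0.06] [-0.    -0.001 -0.004]
[ 0.28657186  0.61078911 -0.60845192  1.6647871   0.40080792  0.99512032
  0.73255353]
[[ 9.73168766e-04 -9.55369983e-01 -2.95410306e-01  7.59600891e+01]
 [ 9.99999495e-01  1.00375021e-03  4.81210422e-05  1.02157233e-01]
 [ 2.50544758e-04 -2.95410204e-01  9.55370477e-01 -1.42791073e+02]
 [ 0.00000000e+00  0.00000000e+00  0.00000000e+00  1.00000000e+00]] [[397.53597074   0.         317.92985952]
 [  0.         397.53597074 238.97783485]
 [  0.           0.           1.        ]]
```

View pics/w1.png

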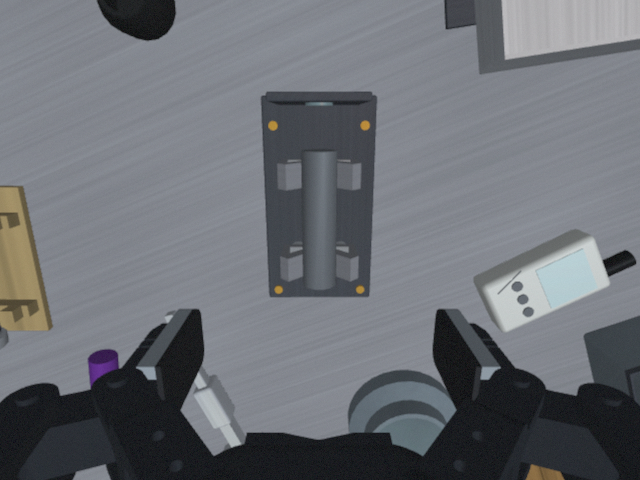

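The wrist view shows the rod at (319,220) lying in the V-block, with the target plate at the top (320,98). The screws are at (273,126), (365,126), (279,290) and (360,290). I'll measure in tool axes.

```bash
python3 - <<'E'
from h import *
d=np.load("w1.npz");w=cloud(d,d["T_tool_cam"]);im=d["img"];P=d["P"]
# in tool frame; z down. counter at z ~230
print("counter z tool",np.nanmedian(w[150:250,400:450,2]))
# vbase screws: orange blobs
hsv=cv2.cvtColor(im,cv2.COLOR_BGR2HSV);m=cv2.inRange(hsv,(12,120,120),(30,255,255));m[300:]=0;m[:,:200]=0;m[:,420:]=0
n,l,st,c=cv2.connectedComponentsWithStats(m)
pts=[]
for i in range(1,n):
    if st[i,4]>20: pts.append(np.nanmedian(w[l==i],0)); print(c[i].round(1),st[i,4],pts[-1].round(1))
pts=np.array(pts)
# intersect with plane z= counter-12
K=d["mtx"];T=d["T_tool_cam"]
def ray(u,v,zt):
    r=T[:3,:3]@[(u-K[0,2])/K[0,0],(v-K[1,2])/K[1,1],1];k=(zt-T[2,3])/r[2];return T[:3,3]+k*r
q=np.array([ray(*c[i],230.5-12) for i in range(1,n) if st[i,4]>20]);print(q.round(1),"mean",q.mean(0))
# rod
p=w[150:290,295:342].reshape(-1,3);p=p[(p[:,2]<170)&(p[:,2]>145)]
z=np.median(p[:,2]);print("rod zs",np.percentile(p[:,2],[1,5,50]))
for lo in range(int(p[:,0].min()),int(p[:,0].max()),20):
    k=p[(p[:,0]>=lo)&(p[:,0]<lo+20)];
    if len(k)>30:print(lo,"y",k[:,1].min().round(1),k[:,1].max().round(1),k[:,1].mean().round(2),"ztop",np.percentile(k[:,2],3).round(1))
print("x ext",np.percentile(p[:,0],[0.5,99.5]))
E
```

```text
counter z tool 230.56386958295639
[272.5 125.3] 71 [ 68.5 -39.3 215.7]
[364.6 125. ] 73 [ 68.6  40.6 215.8]
[278.3 289.3] 52 [-86.7 -38.9 215.9]
[359.8 289.1] 49 [-86.3  41.3 215.6]
[[ 68.2 -39.7 218.5]
 [ 68.5  40.8 218.5]
 [-87.9 -39.1 218.5]
 [-87.6  41.6 218.5]] mean [ -9.70105139   0.89496222 218.5       ]
rod zs [151.8817186  152.46663301 155.04830407]
-57 y -19.1 19.6 0.37 ztop 152.3
-37 y -18.9 19.3 0.46 ztop 152.2
-17 y -12.7 13.8 0.53 ztop 152.2
3 y -18.0 18.3 0.29 ztop 152.3
23 y -18.0 18.3 0.06 ztop 152.3
43 y -12.8 14.0 0.47 ztop 152.4
x ext [-57.02571814  51.72485864]
```

```bash
python3 - <<'E'
from h import *
d=np.load("w1.npz");w=cloud(d,d["T_tool_cam"])
p=w.reshape(-1,3)
for ys in (-1,1):
    k=p[(abs(p[:,1]*ys-25)<5)&(p[:,2]>155)&(p[:,2]<170)&(abs(p[:,0])<90)]
    x=np.sort(k[:,0]);h,e=np.histogram(x,bins=np.arange(-80,80,3));print(ys,[(int(a),int(b)) for a,b in zip(e,h) if b])
b=p[(p[:,2]>213)&(p[:,2]<221)&(abs(p[:,0])<130)&(abs(p[:,1])<60)]
print("base x",np.percentile(b[:,0],[.3,99.7]),"y",np.percentile(b[:,1],[.3,99.7]))
b=p[(p[:,2]>130)&(p[:,2]<145)&(abs(p[:,0])<130)&(abs(p[:,1])<60)]
print("plate x",np.percentile(b[:,0],[1,50,99]),"y",np.percentile(b[:,1],[1,99]),len(b))
E
```

```text
-1 [(-56, 14), (-53, 39), (-50, 39), (-47, 43), (-44, 39), (-41, 43), (-38, 38), (-35, 43), (19, 3), (22, 50), (25, 49), (28, 49), (31, 54), (34, 48), (37, 52), (40, 42)]
1 [(-56, 11), (-53, 44), (-50, 40), (-47, 40), (-44, 44), (-41, 42), (-38, 46), (-35, 46), (19, 1), (22, 48), (25, 51), (28, 51), (31, 50), (34, 50), (37, 51), (40, 48)]
base x [-95.36109457  89.97850359] y [-49.26733447  50.0810869 ]
plate x [85.78152621 88.60920498 91.72107707] y [-33.56091002  34.39456761] 1064
```

```bash
python3 - <<'E'
from h import *
d=np.load("w1.npz")
im=d["img"];cv2.imwrite("pics/w1c.png",cv2.resize(im[85:305,250:390],None,fx=2.7,fy=2.7,interpolation=2))
E
```

```text
(no output)
```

View pics/w1c.png

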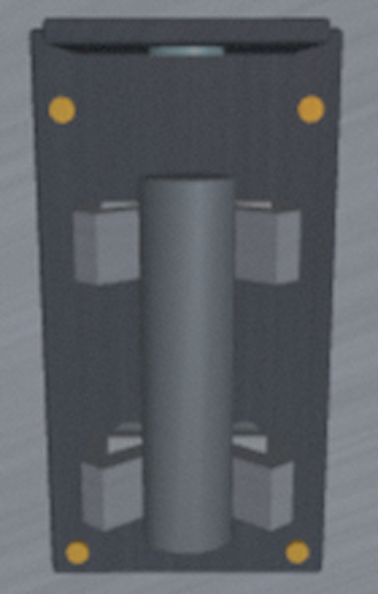

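```bash
python3 - <<'E'
from h import *
d=np.load("w1.npz");K=d["mtx"];T=d["T_tool_cam"]
def ray(u,v,zt):
    r=T[:3,:3]@[(u-K[0,2])/K[0,0],(v-K[1,2])/K[1,1],1];k=(zt-T[2,3])/r[2];return (T[:3,3]+k*r).round(1)
for n,u,v,h in [("piece+ hi",284,163.5,69),("piece+ lo",284,189.8,69),("piece- hi",290,257.2,69),("piece- lo",290,281.3,69),("base near",320,296,12),("base far",262,96,12),("rod far",319,151,78),("rod near",319,285,78),("plate top",319,93,96),("plate tp2",319,102,96)]:
    print(n,ray(u,v,230.5-h))
E
```

```text
piece+ hi [ 41.6 -25.6 161.5]
piece+ lo [ 21.6 -26.1 161.5]
piece- hi [-33.7 -22.6 161.5]
piece- lo [-54.9 -23.  161.5]
base near [-95.2   2.2 218.5]
base far [ 92.3 -47.9 218.5]
rod far [ 51.7   0.8 152.5]
rod near [-54.2   1.  152.5]
plate top [ 90.4   0.7 134.5]
plate tp2 [ 84.8   0.7 134.5]
```

carry_out --series '[[[-0.4, 0.06, 4, 0, 0, 0, 8.5], [-0.4, 0.06, 8, 0, 0, 0, 8.5], [-0.4, 0.06, 12, 0, 0, 0, 8.5], [-0.4, 0.06, 15.5, 0, 0, 0, 8.5], [-0.4, 0.06, 18.4, 0, 0, 0, 8.5]]]'

```text
clock: 2.23
eef_pos: [597.5, 23.2, 44.7]
tool_rot: [-3.14, -0.002, 2.758]
force: [-0.3, -0.5, 0.1]
width: 85.1
```

carry_out --series '[[[0, 0, 0, 0, 0, 0, 8.5], [0, 0, 0, 0, 0, 0, 2], [0, 0, 0, 0, 0, 0, 2], [0, 0, 0, 0, 0, 0, 2], [0, 0, 0, 0, 0, 0, 2]]]'

```text
clock: 2.65
eef_pos: [600.4, 24.2, 49.6]
tool_rot: [3.14, 0.004, 2.76]
force: [-0.0, -0.0, -0.0]
width: 38.5
```

carry_out --series '[[[0, 0, 0, 0, 0, 0, 2], [0, 0, 0, 0, 0, 0, 2], [0, 0, 0, 0, 0, 0, 2], [0, 0, 0, 0, 0, 0, 2], [0, 0, 0, 0, 0, 0, 2]]]'

```text
clock: 3.07
eef_pos: [600.0, 24.1, 48.0]
tool_rot: [3.141, 0.002, 2.76]
force: [1.3, -0.6, 4.2]
width: 26.5
```

carry_out --series '[[[0, 0, -1, 0, 0, 0, 2], [0, 0, -3, 0, 0, 0, 2], [0, 0, -6, 0, 0, 0, 2], [0, 0, -9, 0, 0, 0, 2], [0, 0, -12, 0, 0, 0, 2]]]'

```text
clock: 3.48
eef_pos: [597.1, 24.2, 168.0]
tool_rot: [-3.14, -0.003, 2.761]
force: [-0.5, -1.2, -1.2]
width: 26.2
```

```bash
python3 - <<'E'
from h import *
from cell import *
s=read_state();print(s);d=get_image("wrist");cv2.imwrite("pics/w2.png",d["img"])
E
```

```text
{'clock': 3.4833, 'qpos': array([ 0.26278202,  0.68639923, -0.57074762,  1.71915834,  0.46037353,
        0.87702565,  0.68403393]), 'qd': array([ 0.18007566, -0.44346434, -0.28096298, -0.29961063, -0.34894375,
        0.69974743,  0.29276914]), 'tau': array([ -1.23695657, -51.41751051,  -6.92679048, -14.79006976,
         0.27694143,  -0.59133617,  -0.3072481 ]), 'eef_pos': array([597.12981045,  24.24805656, 167.99277605]), 'tool_rot': array([-3.14040924, -0.00338771,  2.76133619]), 'force': array([-0.53177989, -1.22493381, -1.22627965]), 'torque': array([-0.0108715 , -0.07901138, -0.02582188]), 'width': 26.197101935091744}
```

View pics/w2.png

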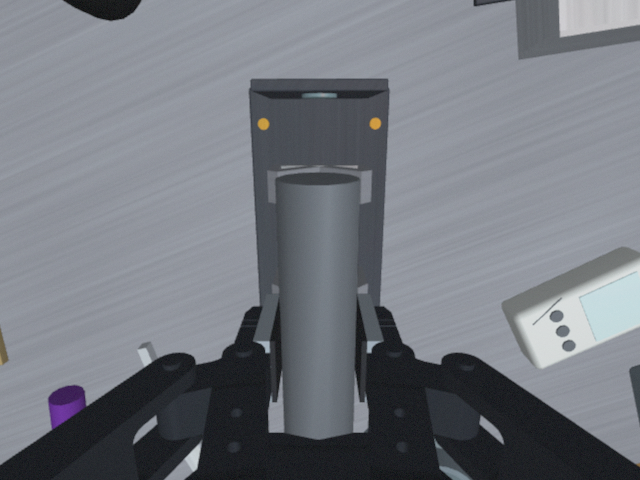

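```bash
cat >> h.py <<'E'
def binR():
    y=-.234;t=.112
    px=np.array([np.cos(y)*np.cos(t),np.sin(y)*np.cos(t),np.sin(t)])
    py=np.array([-np.sin(y),np.cos(y),0]);pz=np.cross(px,py)
    return np.c_[-px,np.cross(-pz,-px),-pz],pz
E
python3 -c "
from h import *
Rb,pz=binR()
goto(np.array([459,287,31])+130*pz,0,Rb)"
```

```text
t 3.53 pos [600.8  25.2 174.2] yaw [3.138 0.006 2.761] w 26.0 F [1.7 0.9 2.6] | go [24.34 18.82  1.32] [-0.005 -0.106 -0.146]
```

carry_out --series '[[[4, 3, 0, 0, -0.1, -0.14, 2], [8, 6, 0, 0, -0.1, -0.14, 2], [11, 8.5, 0, 0, -0.1, -0.14, 2], [14, 11, 0, 0, -0.1, -0.14, 2], [17, 13, 0.5, 0, -0.1, -0.14, 2]]]'

```text
clock: 3.95
eef_pos: [491.1, 204.5, 163.4]
tool_rot: [-3.135, 0.1, 2.901]
force: [0.7, 0.6, -1.5]
width: 26.5
```

```bash
python3 -c "
from h import *
Rb,pz=binR()
goto(np.array([459,287,31])+130*pz,0,Rb)"
```

```text
t 3.95 pos [491.1 204.5 163.4] yaw [-3.135  0.1    2.901] w 26.5 F [ 0.7  0.6 -1.5] | go [ 6.54  7.23 -0.38] [-0.007 -0.012 -0.006]
```

carry_out --series '[[[2.5, 3, 0, 0, -0.01, 0, 2], [5, 6, -0.2, 0, -0.01, 0, 2], [6.5, 7.2, -0.4, 0, -0.01, 0, 2], [6.5, 7.2, -0.4, 0, -0.01, 0, 2], [6.5, 7.2, -0.4, 0, -0.01, 0, 2]]]'

```text
clock: 4.37
eef_pos: [444.8, 289.2, 159.7]
tool_rot: [-3.133, 0.108, 2.905]
force: [0.0, -0.2, -1.0]
width: 26.0
```

```bash
python3 - <<'E'
from h import *
from cell import *
Rb,pz=binR()
goto(np.array([459,287,31])+4*pz,0,Rb)
s=read_state();d=get_image("wrist");cv2.imwrite("pics/w3.png",d["img"]);P=pose(s)
w=cloud(d,P@d["T_tool_cam"])
for u,v in [(200,60),(200,150),(450,60),(450,150),(250,100),(400,100),(320,60)]: print(u,v,w[v,u].round(1))
E
```

```text
t 4.37 pos [444.8 289.2 159.7] yaw [-3.133  0.108  2.905] w 26.0 F [ 0.  -0.2 -1. ] | go [-0.02  0.23 12.55] [-0.009 -0.004 -0.002]
200 60 [333.4 233.2   0.9]
200 150 [387.3 220.9  26.3]
450 60 [372.8 396.9  -1.2]
450 150 [419.9 376.7  50.3]
250 100 [365. 262.  21.]
400 100 [387.7 356.5  21.3]
320 60 [352.3 311.7   0.6]
```

View pics/w3.png

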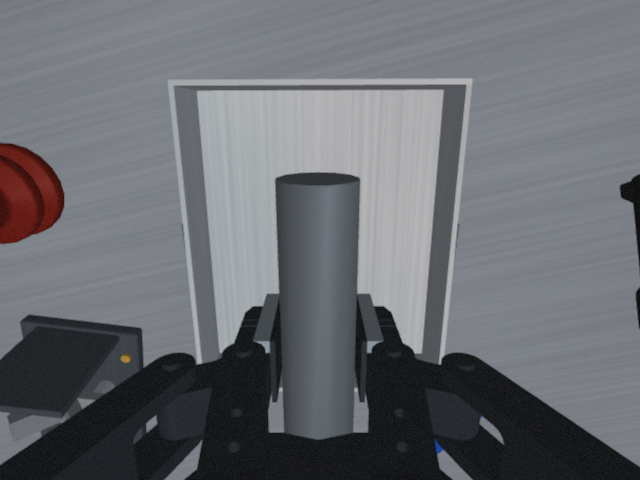

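The wrist view shows the rod at (318,300) over the bin, centred between the side walls at x about 185 and 455. I'll lower it now.

carry_out --series '[[[0, 0.1, 3, 0, 0, 0, 2], [0, 0.1, 6.5, 0, 0, 0, 2], [0, 0.1, 9.5, 0, 0, 0, 2], [0, 0.1, 11.5, 0, 0, 0, 2], [0, 0.1, 12.2, 0, 0, 0, 2]]]'

```text
clock: 4.83
eef_pos: [459.3, 281.5, 35.6]
tool_rot: [-3.129, 0.107, 2.898]
force: [-0.7, -0.2, -1.0]
width: 26.4
```

carry_out --series '[[[0, 0, 0, 0, 0, 0, 2], [0, 0, 0, 0, 0, 0, 2], [0, 0, 0, 0, 0, 0, 2]]]'

```text
clock: 5.08
eef_pos: [460.5, 285.6, 40.0]
tool_rot: [-3.136, 0.111, 2.9]
force: [-0.3, 0.6, -0.7]
width: 26.0
```

```bash
python3 - <<'E'
from h import *
Rb,pz=binR()
goto(np.array([459,287,31])+4*pz,0,Rb)
E
```

```text
t 5.08 pos [460.5 285.6  40. ] yaw [-3.136  0.111  2.9  ] w 26.0 F [-0.3  0.6 -0.7] | go [0.27 0.11 0.47] [-0.006 -0.001 -0.007]
```

carry_out --series '[[[0, 0, 0.2, 0, 0, 0, 2], [0, 0, 0.4, 0, 0, 0, 2], [0, 0, 0.6, 0, 0, 0, 2], [0, 0, 0.6, 0, 0, 0, 2], [0, 0, 0.6, 0, 0, 0, 2]]]'

```text
clock: 5.5
eef_pos: [460.2, 285.2, 32.8]
tool_rot: [-3.135, 0.11, 2.901]
force: [-0.5, 0.0, -0.9]
width: 26.2
```

carry_out --series '[[[0, 0, 0, 0, 0, 0, 3.2], [0, 0, 0, 0, 0, 0, 3.6], [0, 0, 0, 0, 0, 0, 4.2], [0, 0, 0, 0, 0, 0, 5], [0, 0, 0, 0, 0, 0, 5.5]]]'

```text
clock: 5.92
eef_pos: [460.3, 285.2, 32.8]
tool_rot: [-3.135, 0.11, 2.901]
force: [0.0, 0.1, -0.5]
width: 55.2
```

carry_out --series '[[[0, 0, -1, 0, 0, 0, 5.5], [0, 0, -3, 0, 0, 0, 5.5], [0, 0, -6, 0, 0, 0, 5.5], [0, 0, -10, 0, 0, 0, 5.5], [0, 0, -14, 0, 0, 0, 5.5]]]'

```text
clock: 6.33
eef_pos: [444.4, 289.3, 173.4]
tool_rot: [-3.133, 0.108, 2.902]
force: [1.3, 1.1, 0.1]
width: 55.0
```

```bash
python3 - <<'E'
from h import *
from cell import *
goto([536,-294,230],2.765)
d=get_image("wrist");cv2.imwrite("pics/w4.png",d["img"])
E
```

```text
t 6.33 pos [444.4 289.3 173.4] yaw [-3.133  0.108  2.902] w 55.0 F [1.3 1.1 0.1] | go [-23.21 -54.52  -2.71] [-0.001  0.108  0.137]
```

View pics/w4.png

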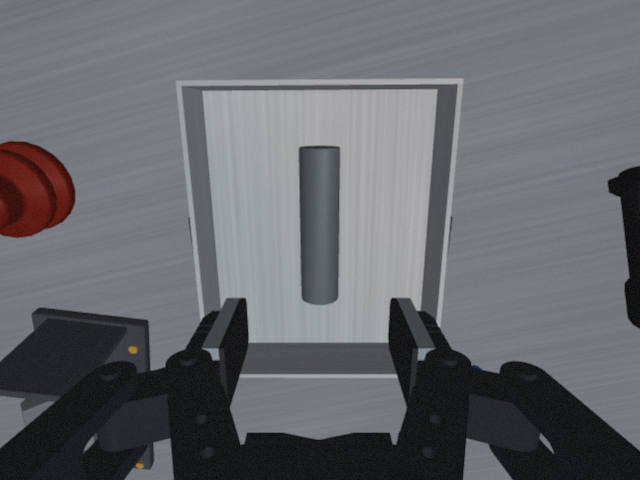

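The rod now lies in the bin at (319,225). On the way to the lens I'll stop over the empty V-block to measure it.

```bash
python3 - <<'E'
from h import *
goto([600,24,230],2.765)
E
```

```text
t 6.38 pos [446.7 293.3 180.9] yaw [3.14  0.116 2.903] w 55.0 F [0.3 1.9 4.3] | go [-21.69 -22.53  -2.45] [0.009 0.116 0.138]
```

carry_out --series '[[[-2.7, -2.8, -0.5, 0, 0.112, 0.138, 5.5], [-5.6, -5.8, -0.8, 0, 0.112, 0.138, 5.5], [-8.4, -8.7, -1.2, 0, 0.112, 0.138, 5.5], [-11.2, -11.6, -1.5, 0, 0.112, 0.138, 5.5], [-14, -14.5, -2, 0, 0.112, 0.138, 5.5]]]'

```text
clock: 6.8
eef_pos: [544.4, 114.5, 209.0]
tool_rot: [3.141, -0.002, 2.763]
force: [1.8, 0.2, -0.1]
width: 54.9
```

```bash
python3 - <<'E'
from h import *
goto([600,24,230],2.765)
E
```

```text
t 6.8 pos [544.4 114.5 209. ] yaw [ 3.141e+00 -2.000e-03  2.763e+00] w 54.9 F [ 1.8  0.2 -0.1] | go [-8.51 -6.35 -2.12] [ 0.    -0.002 -0.002]
```

carry_out --series '[[[-3, -2.2, -0.7, 0, 0, 0, 5.5], [-6, -4.4, -1.4, 0, 0, 0, 5.5], [-8.5, -6.3, -2.1, 0, 0, 0, 5.5], [-8.5, -6.3, -2.1, 0, 0, 0, 5.5], [-8.5, -6.3, -2.1, 0, 0, 0, 5.5]]]'

```text
clock: 7.22
eef_pos: [600.3, 24.2, 229.4]
tool_rot: [3.141, -0.001, 2.758]
force: [-0.1, 0.1, 0.3]
width: 55.0
```

carry_out --series '[[[0, 0, 0, 0, 0, 0, 5.5], [0, 0, 0, 0, 0, 0, 5.5]]]'

```text
clock: 7.38
eef_pos: [598.7, 28.4, 229.1]
tool_rot: [3.141, -0.003, 2.766]
force: [-0.6, -0.2, 1.0]
width: 55.0
```

```bash
python3 - <<'E'
from h import *
from cell import *
goto([600,24,230],2.765)
s=read_state();d=get_image("wrist");cv2.imwrite("pics/w5.png",d["img"]);np.savez("w5.npz",P=pose(s),**d)
cv2.imwrite("pics/w5c.png",cv2.resize(d["img"][85:305,250:390],None,fx=2.7,fy=2.7,interpolation=2))
E
```

```text
t 7.38 pos [598.7  28.4 229.1] yaw [ 3.141e+00 -3.000e-03  2.766e+00] w 55.0 F [-0.6 -0.2  1. ] | go [-0.28 -0.36 -0.09] [ 0.001 -0.003  0.001]
```

View pics/w5c.png

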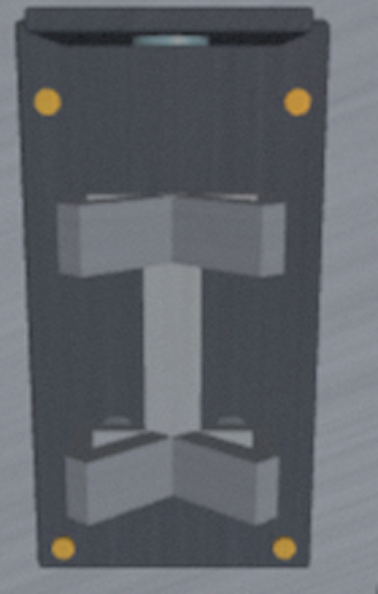

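```bash
python3 - <<'E'
from h import *
d=np.load("w5.npz");K=d["mtx"];T=d["P"]@d["T_tool_cam"]
def ray(c,r_,h):
    u=250+c/2.7;v=85+r_/2.7
    r=T[:3,:3]@[(u-K[0,2])/K[0,0],(v-K[1,2])/K[1,1],1];k=(h-T[2,3])/r[2];return (T[:3,3]+k*r)
g=np.array([np.cos(-.375),np.sin(-.375),0]);l=np.array([-g[1],g[0],0])
for n,c,r_,h in [("far piece L hi",58,203,69),("far L lo",58,274,69),("far R hi",284,203,69),("far R lo",284,274,69),("near L hi",66,458,69),("near L lo",66,519,69),("near R hi",278,457,69),("near R lo",278,518,69),("apex far hi",172,195,44),("apex far lo",172,262,44),("apex near hi",172,437,44),("apex near lo",172,495,44),("spineL",144,350,38),("spineR",202,350,38)]:
    p=ray(c,r_,h);print(n,p.round(1),"along",(p@g).round(1),"lat",(p@l).round(1))
w=cloud(d,T)
print(np.nanmedian(w[200:250,400:450,2]))
print("ref 600.6,23.6", np.array([600.6,23.6,0])@g,np.array([600.6,23.6,0])@l)
E
```

```text
far piece L hi [544.4  12.6  69. ] along 501.9 lat 211.1
far L lo [562.6   4.7  69. ] along 521.8 lat 210.4
far R hi [567.4  71.1  69. ] along 501.9 lat 274.0
far R lo [586.1  64.4  69. ] along 521.8 lat 274.6
near L hi [614.2 -15.1  69. ] along 577.1 lat 210.9
near L lo [632.3 -22.9  69. ] along 596.7 lat 210.3
near R hi [637.2  44.   69. ] along 576.8 lat 274.3
near R lo [655.6  37.2  69. ] along 596.4 lat 274.8
apex far hi [556.1  41.8  44. ] along 502.1 lat 242.6
apex far lo [574.8  34.4  44. ] along 522.3 lat 242.5
apex near hi [627.2  13.6  44. ] along 578.7 lat 242.4
apex near lo [645.8   6.2  44. ] along 598.6 lat 242.3
spineL [598.6  15.3  38. ] along 551.4 lat 233.4
spineR [605.4  32.5  38. ] along 551.4 lat 252.0
0.010991097047593712
ref 600.6,23.6 550.2188460341052 241.9432608462108
```

```bash
python3 - <<'E'
from h import *
goto([536,-294,230],2.765)
E
```

```text
t 7.43 pos [598.8  28.5 229.1] yaw [ 3.141e+00 -3.000e-03  2.766e+00] w 54.9 F [ 0.4 -0.1 -0. ] | go [ -5.99 -32.3   -0.14] [ 0.001 -0.003  0.001]
```

carry_out --series '[[[-0.6, -3.8, 0, 0, 0, 0, 7], [-1.3, -7.6, 0, 0, 0, 0, 7], [-2.2, -11.6, 0, 0, 0, 0, 7], [-3, -15.6, 0, 0, 0, 0, 7], [-3.8, -19.6, 0, 0, 0, 0, 7]]]'

```text
clock: 7.85
eef_pos: [561.9, -169.6, 228.9]
tool_rot: [3.141, -0.002, 2.766]
force: [1.9, -0.4, -0.5]
width: 69.5
```

carry_out --series '[[[-0.8, -4, 0, 0, 0, 0, 7], [-1.5, -8, 0, 0, 0, 0, 7], [-2, -11, 0, 0, 0, 0, 7], [-2.3, -12.7, 0, 0, 0, 0, 7], [-2.3, -12.7, 0, 0, 0, 0, 7]]]'

```text
clock: 8.27
eef_pos: [535.0, -300.8, 228.0]
tool_rot: [-3.139, -0.003, 2.757]
force: [-0.3, -0.0, -0.4]
width: 70.3
```

carry_out --series '[[[0, 0, 0, 0, 0, 0, 7], [0, 0, 0, 0, 0, 0, 7], [0, 0, 0, 0, 0, 0, 7]]]'

```text
clock: 8.52
eef_pos: [537.9, -293.2, 228.9]
tool_rot: [3.14, -0.002, 2.767]
force: [0.9, 0.3, 0.8]
width: 70.1
```

```bash
python3 - <<'E'
from h import *
from cell import *
goto([536,-294,230],2.765)
s=read_state();d=get_image("wrist");cv2.imwrite("pics/w6.png",d["img"]);np.savez("w6.npz",P=pose(s),**d);print(s["qpos"])
E
```

```text
t 8.52 pos [ 537.9 -293.2  228.9] yaw [ 3.140e+00 -2.000e-03  2.767e+00] w 70.1 F [0.9 0.3 0.8] | go [ 0.15 -0.14 -0.11] [ 0.002 -0.002  0.002]
[ 0.82295945  0.63990238 -0.61323342  1.6161375   0.41281201  1.02046441
  1.2793445 ]
```

View pics/w6.png

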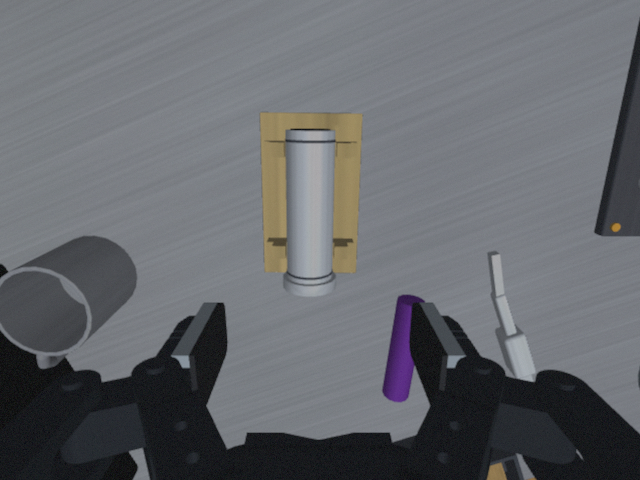

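The bezel is the wider end, at (309,285), and the plain end is at (310,130). No half turn is needed. I'll measure the barrel.

```bash
python3 - <<'E'
from h import *
d=np.load("w6.npz");w=cloud(d,d["P"]@d["T_tool_cam"])
P=d["P"];T=d["P"]@d["T_tool_cam"];K=d["mtx"]
p=w[115:300,270:355].reshape(-1,3);p=p[p[:,2]>42]
g=np.array([np.cos(-.377),np.sin(-.377),0]);l=np.array([-g[1],g[0],0])
a=p@g;b=p@l
print("ztop",np.percentile(p[:,2],[50,90,98]), "along",np.percentile(a,[.2,99.8]))
for lo in range(int(a.min()),int(a.max()),12):
    k=(a>=lo)&(a<lo+12)
    if k.sum()>30:
        A=np.c_[b[k],np.ones(k.sum())] # circle fit
        q=np.c_[2*b[k],2*p[k,2],np.ones(k.sum())];s=np.linalg.lstsq(q,b[k]**2+p[k,2]**2,rcond=None)[0]
        print(lo,"lat",np.percentile(b[k],[.5,99.5]).round(1),"mid",np.percentile(b[k],[.5,99.5]).mean().round(2),"fit c",s[:2].round(1),"r",np.sqrt(s[2]+s[0]**2+s[1]**2).round(1))
def ray(u,v,h):
    r=T[:3,:3]@[(u-K[0,2])/K[0,0],(v-K[1,2])/K[1,1],1];k=(h-T[2,3])/r[2];return (T[:3,3]+k*r)
for n,u,v,h in [("rear top",310,129.5,62),("front bottom-ish",309,291,62),("bezel start",309,272,66)]:
    q=ray(u,v,h);print(n,q.round(1),q@g,q@l)
print("tool along",P[:3,3]@g,"lat",P[:3,3]@l)
E
```

```text
ztop [59.69956954 62.35343085 64.84674383] along [541.19158578 676.12305775]
540 lat [-100.5  -61.7] mid -81.09 fit c [-81.1  44.5] r 17.8
552 lat [-100.8  -61.5] mid -81.15 fit c [-81.3  42.5] r 19.6
564 lat [-101.1  -62.1] mid -81.6 fit c [-81.4  42.7] r 19.5
576 lat [-100.4  -61.9] mid -81.14 fit c [-81.5  42.6] r 19.5
588 lat [-100.6  -61.8] mid -81.2 fit c [-81.5  42.4] r 19.6
600 lat [-100.9  -62.5] mid -81.7 fit c [-81.7  42.5] r 19.6
612 lat [-101.3  -62.3] mid -81.78 fit c [-81.8  42.5] r 19.6
624 lat [-101.5  -62. ] mid -81.78 fit c [-81.9  42.4] r 19.6
636 lat [-101.8  -62.8] mid -82.29 fit c [-82.   42.5] r 19.5
648 lat [-101.   -62.6] mid -81.79 fit c [-82.1  42.6] r 19.5
660 lat [-104.6  -58.9] mid -81.75 fit c [-82.2  44.3] r 20.2
672 lat [-104.8  -58.8] mid -81.77 fit c [-82.2  42.5] r 23.3
rear top [ 473.8 -274.1   62. ] 541.4223868282264 -80.43898132569953
front bottom-ish [ 596.4 -323.9   62. ] 673.7481343633148 -81.62357355565288
bezel start [ 578.8 -316.8   66. ] 654.8210284389743 -81.48149591960832
tool along 608.038195748406 lat -74.63766504242425
```

```bash
cat >> h.py <<'E'
g=np.array([np.cos(-.377),np.sin(-.377),0]);l=np.array([-g[1],g[0],0])
def AL(a,b,z): return a*g+b*l+np.array([0,0,z])
E
python3 - <<'E'
from h import *
print(AL(606.2,-81.7,22)); goto(AL(606.2,-81.7,22),2.756)
E
```

```text
[ 533.55207312 -299.12458153   22.        ]
t 8.57 pos [ 537.8 -293.6  228.9] yaw [ 3.140e+00 -2.000e-03  2.767e+00] w 70.0 F [0.4 0.8 0.1] | go [ 0.15 -0.7  20.69] [ 0.001 -0.002  0.011]
```

carry_out --series '[[[0.15, -0.7, 2, 0, 0, 0.01, 7], [0.15, -0.7, 5.5, 0, 0, 0.01, 7], [0.15, -0.7, 9, 0, 0, 0.01, 7], [0.15, -0.7, 12, 0, 0, 0.01, 7], [0.15, -0.7, 13.5, 0, 0, 0.01, 7]]]'

```text
clock: 8.98
eef_pos: [531.1, -299.6, 90.1]
tool_rot: [3.14, -0.007, 2.755]
force: [-0.1, 0.7, 0.1]
width: 69.8
```

carry_out --series '[[[0, 0, 0, 0, 0, 0, 7], [0, 0, 0, 0, 0, 0, 7], [0, 0, 0, 0, 0, 0, 7], [0, 0, 0, 0, 0, 0, 7], [0, 0, 0, 0, 0, 0, 7]]]'

```text
clock: 9.4
eef_pos: [533.8, -302.2, 95.3]
tool_rot: [3.141, 0.001, 2.753]
force: [-0.4, 0.1, -0.1]
width: 70.2
```

```bash
python3 - <<'E'
from h import *
goto(AL(606.2,-81.7,22),2.756)
E
```

```text
t 9.4 pos [ 533.8 -302.2   95.3] yaw [3.141e+00 1.000e-03 2.753e+00] w 70.2 F [-0.4  0.1 -0.1] | go [0.15 0.27 7.33] [ 0.     0.001 -0.003]
```

carry_out --series '[[[0.15, 0.2, 1.8, 0, 0, 0, 7], [0.15, 0.2, 3.6, 0, 0, 0, 7], [0.15, 0.2, 5.2, 0, 0, 0, 7], [0.15, 0.2, 6.6, 0, 0, 0, 7], [0.15, 0.2, 7.3, 0, 0, 0, 7]]]'

```text
clock: 9.82
eef_pos: [531.5, -299.4, 19.6]
tool_rot: [3.141, -0.003, 2.753]
force: [-0.4, 0.5, -0.3]
width: 69.7
```

carry_out --series '[[[0, 0, 0, 0, 0, 0, 7], [0, 0, 0, 0, 0, 0, 7], [0, 0, 0, 0, 0, 0, 7], [0, 0, 0, 0, 0, 0, 7], [0, 0, 0, 0, 0, 0, 7]]]'

```text
clock: 10.23
eef_pos: [532.6, -299.7, 21.5]
tool_rot: [3.141, -0.0, 2.753]
force: [-0.3, 0.5, -0.5]
width: 69.8
```

```bash
python3 - <<'E'
from h import *
goto(AL(606.2,-81.7,22),2.756)
E
```

```text
t 10.23 pos [ 532.6 -299.7   21.5] yaw [ 3.141 -0.     2.753] w 69.8 F [-0.3  0.5 -0.5] | go [-0.07  0.09 -0.05] [ 0.    -0.    -0.003]
```

Within 1 mm, so I'll close.

carry_out --series '[[[-0.07, 0.09, 0, 0, 0, 0, 7], [-0.07, 0.09, 0, 0, 0, 0, 3], [-0.07, 0.09, 0, 0, 0, 0, 3], [-0.07, 0.09, 0, 0, 0, 0, 3], [-0.07, 0.09, 0, 0, 0, 0, 3]]]'

```text
clock: 10.65
eef_pos: [533.1, -299.1, 21.1]
tool_rot: [3.141, -0.002, 2.753]
force: [-0.2, 0.2, 3.2]
width: 38.8
```

carry_out --series '[[[0, 0, 0, 0, 0, 0, 3], [0, 0, 0, 0, 0, 0, 3], [0, 0, 0, 0, 0, 0, 3], [0, 0, 0, 0, 0, 0, 3]]]'

```text
clock: 10.98
eef_pos: [533.1, -299.0, 21.0]
tool_rot: [3.141, -0.002, 2.753]
force: [-0.9, 0.6, 6.0]
width: 38.5
```

carry_out --series '[[[0, 0, -1, 0, 0, 0, 3], [0, 0, -3, 0, 0, 0, 3], [0, 0, -6, 0, 0, 0, 3], [0, 0, -9.5, 0, 0, 0, 3], [0, 0, -13, 0, 0, 0, 3]]]'

```text
clock: 11.4
eef_pos: [532.2, -298.4, 151.3]
tool_rot: [3.14, -0.005, 2.753]
force: [1.0, -1.4, -2.7]
width: 38.6
```

```bash
python3 - <<'E'
from h import *
goto(AL(549.7,242.5,180),2.765)
E
```

```text
t 11.4 pos [ 532.2 -298.4  151.3] yaw [ 3.14  -0.005  2.753] w 38.6 F [ 1.  -1.4 -2.7] | go [ 5.87 32.34 -2.81] [ 0.001 -0.005 -0.012]
```

carry_out --series '[[[0.6, 3.3, -1.5, 0, 0, -0.01, 3], [1.3, 7.2, -2.5, 0, 0, -0.01, 3], [2, 11.1, -2.8, 0, 0, -0.01, 3], [2.7, 15, -2.8, 0, 0, -0.01, 3], [3.4, 19, -2.8, 0, 0, -0.01, 3]]]'

```text
clock: 11.82
eef_pos: [573.4, -108.9, 179.3]
tool_rot: [3.141, -0.002, 2.762]
force: [0.6, 1.1, -2.5]
width: 38.5
```

```bash
python3 - <<'E'
from h import *
goto(AL(549.7,242.5,180),2.765)
E
```

```text
t 11.82 pos [ 573.4 -108.9  179.3] yaw [ 3.141e+00 -2.000e-03  2.762e+00] w 38.5 F [ 0.6  1.1 -2.5] | go [ 2.39 13.26 -0.07] [ 0.    -0.002 -0.003]
```

carry_out --series '[[[0.7, 3.8, 0, 0, 0, 0, 3], [1.4, 7.6, 0, 0, 0, 0, 3], [2, 11, 0, 0, 0, 0, 3], [2.3, 12.8, 0, 0, 0, 0, 3], [2.4, 13.3, 0, 0, 0, 0, 3]]]'

```text
clock: 12.23
eef_pos: [600.6, 28.5, 179.3]
tool_rot: [3.137, -0.003, 2.77]
force: [-0.0, 0.9, -2.8]
width: 38.7
```

carry_out --series '[[[0, 0, 0, 0, 0, 0, 3], [0, 0, 0, 0, 0, 0, 3], [0, 0, 0, 0, 0, 0, 3], [0, 0, 0, 0, 0, 0, 3], [0, 0, 0, 0, 0, 0, 3]]]'

```text
clock: 12.65
eef_pos: [600.5, 20.3, 178.8]
tool_rot: [-3.141, -0.002, 2.76]
force: [0.4, -0.2, -2.5]
width: 38.4
```

```bash
python3 - <<'E'
from h import *
from cell import *
goto(AL(549.7,242.5,180),2.765)
s=read_state();d=get_image("wrist");cv2.imwrite("pics/w7.png",d["img"]);np.savez("w7.npz",P=pose(s),**d);print(s["qpos"],s["torque"])
E
```

```text
t 12.65 pos [600.5  20.3 178.8] yaw [-3.141e+00 -2.000e-03  2.760e+00] w 38.4 F [ 0.4 -0.2 -2.5] | go [ 0.12  0.26 -0.12] [-0.    -0.002 -0.005]
[ 0.26401636  0.67367437 -0.5617595   1.7020315   0.43835771  0.89642439
  0.71099625] [ 0.02069473  0.08202247 -0.01395469]
```

View pics/w7.png

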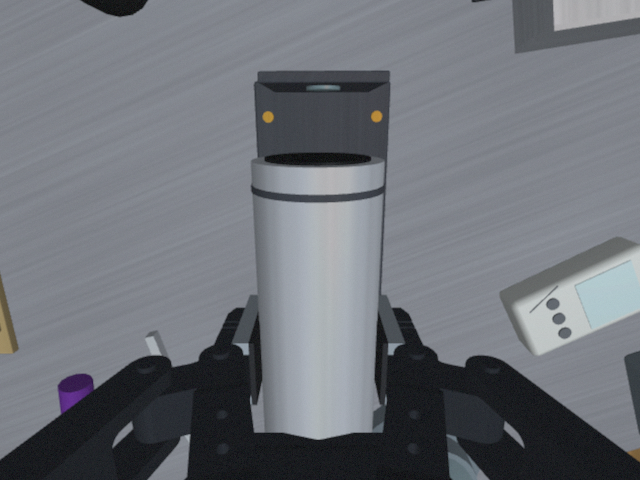

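```bash
python3 - <<'E'
from h import *
d=np.load("w7.npz");w=cloud(d,d["T_tool_cam"])
p=w[150:300,245:392].reshape(-1,3);p=p[(p[:,2]<20)&(p[:,2]>-60)]
print("rear x",np.percentile(p[:,0],[98,99.5,99.9]),"ymid",np.percentile(p[:,1],[.5,99.5]),"ztop",np.percentile(p[:,2],3))
for lo in range(10,66,10):
    k=p[(p[:,0]>lo)&(p[:,0]<lo+10)]
    if len(k)<50: continue
    b=k[:,1];q=np.c_[2*b,2*k[:,2],np.ones(len(k))];s=np.linalg.lstsq(q,b**2+k[:,2]**2,rcond=None)[0]
    print(lo,s[:2].round(2),np.sqrt(s[2]+s[0]**2+s[1]**2).round(1))
E
```

```text
rear x [64.47925169 64.54556882 64.59286728] ymid [-19.61570324  19.29092821] ztop -41.43565902399086
10 [-0.09 -9.32] 24.3
20 [ -0.12 -21.22] 19.7
30 [ -0.14 -21.33] 19.6
40 [ -0.16 -21.35] 19.6
50 [ -0.2  -21.43] 19.6
60 [ -0.21 -26.04] 14.6
```

carry_out --series '[[[0.1, 0.2, 3, 0, 0, 0, 3], [0.1, 0.2, 6, 0, 0, 0, 3], [0.1, 0.2, 8.5, 0, 0, 0, 3], [0.1, 0.2, 10, 0, 0, 0, 3], [0.1, 0.2, 10.8, 0, 0, 0, 3]]]'

```text
clock: 13.12
eef_pos: [598.8, 23.5, 68.5]
tool_rot: [-3.14, -0.005, 2.762]
force: [-0.5, -0.3, -2.1]
width: 38.6
```

carry_out --series '[[[0, 0, 0, 0, 0, 0, 3], [0, 0, 0, 0, 0, 0, 3], [0, 0, 0, 0, 0, 0, 3], [0, 0, 0, 0, 0, 0, 3], [0, 0, 0, 0, 0, 0, 3]]]'

```text
clock: 13.53
eef_pos: [601.2, 24.5, 72.1]
tool_rot: [3.14, -0.0, 2.763]
force: [0.3, 0.0, -3.3]
width: 38.8
```

```bash
python3 - <<'E'
from h import *
goto(AL(549.7,242.5,55),2.765)
E
```

```text
t 13.53 pos [601.2  24.5  72.1] yaw [ 3.14  -0.     2.763] w 38.8 F [ 0.3  0.  -3.3] | go [ 0.02 -0.16  1.71] [ 0.001 -0.    -0.002]
```

carry_out --series '[[[0.05, -0.1, 0.5, 0, 0, 0, 3], [0.05, -0.1, 1.0, 0, 0, 0, 3], [0.05, -0.1, 1.4, 0, 0, 0, 3], [0.05, -0.1, 1.7, 0, 0, 0, 3], [0.05, -0.1, 1.7, 0, 0, 0, 3]]]'

```text
clock: 13.95
eef_pos: [598.8, 23.7, 52.9]
tool_rot: [-3.141, -0.004, 2.763]
force: [-0.5, 0.2, -1.8]
width: 38.7
```

carry_out --series '[[[0, 0, 0, 0, 0, 0, 3], [0, 0, 0, 0, 0, 0, 3], [0, 0, 0, 0, 0, 0, 3], [0, 0, 0, 0, 0, 0, 3]]]'

```text
clock: 14.28
eef_pos: [599.6, 23.8, 54.1]
tool_rot: [3.141, -0.002, 2.763]
force: [-0.8, -0.5, -2.1]
width: 38.1
```

```bash
python3 - <<'E'
from h import *
goto(AL(549.2,242.5,51.5),2.765)
E
```

```text
t 14.28 pos [599.6  23.8  54.1] yaw [ 3.141e+00 -2.000e-03  2.763e+00] w 38.1 F [-0.8 -0.5 -2.1] | go [-0.05 -0.04  0.26] [ 0.001 -0.002 -0.002]
```

carry_out --series '[[[-0.05, -0.04, 0.1, 0, 0, 0, 3], [-0.05, -0.04, 0.2, 0, 0, 0, 3], [-0.05, -0.04, 0.3, 0, 0, 0, 3], [-0.05, -0.04, 0.3, 0, 0, 0, 3], [-0.05, -0.04, 0.3, 0, 0, 0, 3]]]'

```text
clock: 14.7
eef_pos: [600.5, 23.8, 51.4]
tool_rot: [3.14, -0.001, 2.763]
force: [0.5, 1.8, 0.5]
width: 38.3
```

carry_out --series '[[[0, 0, 0, 0, 0, 0, 3], [0, 0, 0, 0, 0, 0, 3], [0, 0, 0, 0, 0, 0, 3], [0, 0, 0, 0, 0, 0, 3]]]'

```text
clock: 15.03
eef_pos: [600.5, 23.8, 51.2]
tool_rot: [3.14, -0.001, 2.763]
force: [2.5, 2.7, 2.5]
width: 38.4
```

```bash
python3 - <<'E'
from h import *
goto(AL(549.2,242.5,51),2.765)
from cell import *
print(read_state()["torque"])
E
```

```text
t 15.03 pos [600.5  23.8  51.2] yaw [ 3.140e+00 -1.000e-03  2.763e+00] w 38.4 F [2.5 2.7 2.5] | go [ 0.03 -0.07  0.02] [ 0.002 -0.001 -0.002]
[ 0.47865693 -0.29433853  0.00768299]
```

Contact shows about 3 N sideways, so the barrel is slightly to the −lateral side. I'll release it to let it settle.

carry_out --series '[[[0, 0, 0, 0, 0, 0, 4.3], [0, 0, 0, 0, 0, 0, 4.8], [0, 0, 0, 0, 0, 0, 5.5], [0, 0, 0, 0, 0, 0, 5.5], [0, 0, 0, 0, 0, 0, 5.5]]]'

```text
clock: 15.45
eef_pos: [599.3, 22.8, 50.6]
tool_rot: [-3.141, -0.003, 2.763]
force: [-0.3, 0.4, -0.3]
width: 55.1
```

carry_out --series '[[[0, 0, 0, 0, 0, 0, 5.5], [0, 0, 0, 0, 0, 0, 5.5], [0, 0, 0, 0, 0, 0, 5.5]]]'

```text
clock: 15.7
eef_pos: [599.7, 23.1, 50.9]
tool_rot: [3.141, -0.002, 2.763]
force: [0.3, 0.2, -0.3]
width: 54.4
```

```bash
cat > meas.py <<'E'
from h import *
from cell import *
import sys
goto(AL(549.2,242.5,51),2.765)
s=read_state();d=get_image("wrist");cv2.imwrite("pics/%s.png"%sys.argv[1],d["img"]);np.savez(sys.argv[1]+".npz",P=pose(s),**d)
w=cloud(d,d["T_tool_cam"])
p=w[120:300,245:392].reshape(-1,3);p=p[(p[:,2]<0)&(p[:,2]>-60)]
print("rear x",np.percentile(p[:,0],[98,99.5,99.9]),"torque",s["torque"].round(3))
for lo in range(20,60,10):
    k=p[(p[:,0]>lo)&(p[:,0]<lo+10)&(abs(p[:,1])<21)]
    if len(k)<50: continue
    b=k[:,1];q=np.c_[2*b,2*k[:,2],np.ones(len(k))];c=np.linalg.lstsq(q,b**2+k[:,2]**2,rcond=None)[0]
    cw=d["P"]@[lo+5,c[0],c[1],1]
    print(lo,c[:2].round(2),np.sqrt(c[2]+c[0]**2+c[1]**2).round(1),"lat",(cw[:3]@l).round(2),"z",cw[2].round(2))
print("F lat",(s["force"]@l).round(2),"along",(s["force"]@g).round(2),"z",s["force"][2].round(2))
E
python3 meas.py w8
```

```text
t 15.7 pos [599.7  23.1  50.9] yaw [ 3.141e+00 -2.000e-03  2.763e+00] w 54.4 F [ 0.3  0.2 -0.3] | go [-0.01  0.02 -0.01] [ 0.    -0.002 -0.002]
rear x [64.09552253 64.16221473 64.22452125] torque [-0.018  0.002  0.009]Traceback (most recent call last):
  File "meas.py", line 13, in <module>
    cw=d["P"]@[lo+5,c[0],c[1],1]
       ~^^^^^
KeyError: 'P'
```

View pics/w8.png

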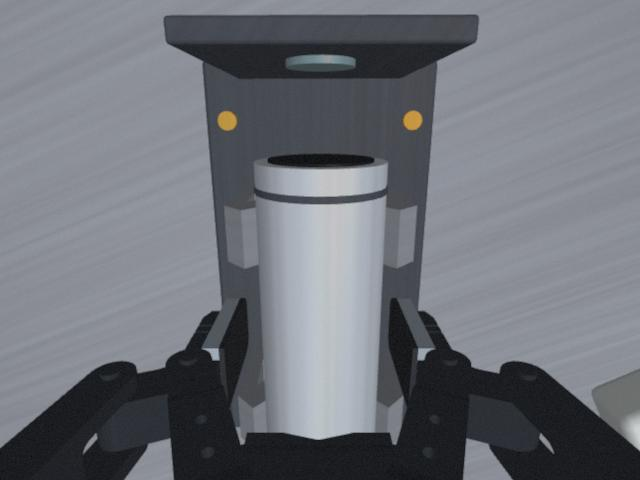

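The barrel lies in both V pieces, with its plain end towards the target plate at (320,160). Next I'll measure the offset from the tool.

```bash
sed -i 's/d\["P"\]@/pose(s)@/' meas.py; python3 meas.py w8
```

```text
t 15.75 pos [599.7  23.2  50.9] yaw [ 3.141e+00 -2.000e-03  2.763e+00] w 54.6 F [ 0.6 -0.6 -0.9] | go [-0.01  0.02 -0.01] [ 0.    -0.002 -0.002]
rear x [64.10485032 64.17669788 64.23386625] torque [-0.043  0.002  0.002]
20 [  0.73 -21.41] 20.0 lat 243.11 z 72.35
30 [  0.66 -21.12] 20.2 lat 243.06 z 72.08
40 [  0.62 -21.39] 20.0 lat 243.04 z 72.37
50 [  0.67 -21.87] 19.6 lat 243.1 z 72.87
F lat -0.3 along 0.76 z -0.91
```

carry_out --series '[[[0, 0.08, 0, 0, 0, 0, 5.5], [0, 0.08, 0, 0, 0, 0, 5.5], [0, 0.08, 0, 0, 0, 0, 5.5], [0, 0.08, 0, 0, 0, 0, 5.5], [0, 0.08, 0, 0, 0, 0, 5.5]]]'

```text
clock: 16.22
eef_pos: [600.0, 23.9, 50.9]
tool_rot: [3.141, -0.002, 2.763]
force: [-0.6, -0.2, -0.1]
width: 55.1
```

```bash
python3 meas.py w9
```

```text
t 16.22 pos [600.   23.9  50.9] yaw [ 3.141e+00 -2.000e-03  2.763e+00] w 55.1 F [-0.6 -0.2 -0.1] | go [-0.01 -0.06 -0.01] [ 0.    -0.002 -0.002]
rear x [64.12975822 64.19775091 64.24616347] torque [-0.017 -0.008 -0.001]
20 [ -0.06 -21.61] 19.8 lat 243.11 z 72.56
30 [ -0.1 -21.8] 19.6 lat 243.09 z 72.77
40 [ -0.13 -21.89] 19.6 lat 243.07 z 72.88
50 [ -0.16 -21.88] 19.6 lat 243.06 z 72.89
F lat -0.4 along -0.51 z -0.1
```

carry_out --series '[[[0, 0, 0, 0, 0, 0, 5], [0, 0, 0, 0, 0, 0, 4.6], [0, 0, 0, 0, 0, 0, 4.2], [0, 0, 0, 0, 0, 0, 3], [0, 0, 0, 0, 0, 0, 3]]]'

```text
clock: 16.68
eef_pos: [600.1, 23.9, 51.1]
tool_rot: [3.141, -0.002, 2.763]
force: [0.5, 0.1, 2.1]
width: 38.8
```

carry_out --series '[[[0, 0, 0, 0, 0, 0, 3], [0, 0, 0, 0, 0, 0, 3], [0, 0, 0, 0, 0, 0, 3], [0, 0, 0, 0, 0, 0, 3], [0, 0, 0, 0, 0, 0, 3]]]'

```text
clock: 17.1
eef_pos: [600.1, 24.0, 51.0]
tool_rot: [3.141, -0.002, 2.763]
force: [-1.1, 0.6, 1.4]
width: 38.7
```

```bash
python3 meas.py w10
```

```text
t 17.1 pos [600.1  24.   51. ] yaw [ 3.141e+00 -2.000e-03  2.763e+00] w 38.7 F [-1.1  0.6  1.4] | go [-0.01 -0.07 -0.01] [ 0.001 -0.002 -0.002]
rear x [64.12618069 64.20061021 64.25890155] torque [0.035 0.139 0.024]
20 [ -0.12 -21.38] 19.7 lat 243.13 z 72.38
30 [ -0.14 -21.54] 19.6 lat 243.13 z 72.56
40 [ -0.16 -21.56] 19.6 lat 243.12 z 72.59
50 [ -0.18 -21.53] 19.7 lat 243.12 z 72.59
F lat 0.18 along -1.24 z 1.42
```

carry_out --series '[[[0, 0, 0.1, 0, 0, 0, 3], [0, 0, 0.2, 0, 0, 0, 3], [0, 0, 0.3, 0, 0, 0, 3], [0, 0, 0.4, 0, 0, 0, 3], [0, 0, 0.4, 0, 0, 0, 3]]]'

```text
clock: 17.57
eef_pos: [600.1, 24.0, 46.9]
tool_rot: [3.141, -0.002, 2.763]
force: [-0.7, -0.8, 4.0]
width: 38.7
```

carry_out --series '[[[0, 0, 0, 0, 0, 0, 3], [0, 0, 0, 0, 0, 0, 3], [0, 0, 0, 0, 0, 0, 3]]]'

```text
clock: 17.82
eef_pos: [600.1, 24.0, 47.0]
tool_rot: [3.141, -0.002, 2.763]
force: [-0.8, -0.1, 5.5]
width: 38.4
```

```bash
python3 meas.py w11
```

```text
t 17.82 pos [600.1  24.   47. ] yaw [ 3.141e+00 -2.000e-03  2.763e+00] w 38.4 F [-0.8 -0.1  5.5] | go [-0.01 -0.07 -0.4 ] [ 0.001 -0.002 -0.002]
rear x [64.12917431 64.20513034 64.26609924] torque [-0.042  0.273 -0.005]
20 [ -0.09 -21.36] 19.8 lat 243.16 z 68.4
30 [ -0.15 -21.59] 19.6 lat 243.12 z 68.65
40 [ -0.17 -21.6 ] 19.6 lat 243.12 z 68.68
50 [ -0.21 -21.66] 19.6 lat 243.1 z 68.75
F lat -0.36 along -0.67 z 5.52
```

carry_out --series '[[[0, 0, 0.1, 0, 0, 0, 3], [0, 0, 0.2, 0, 0, 0, 3], [0, 0, 0.3, 0, 0, 0, 3], [0, 0, 0.4, 0, 0, 0, 3], [0, 0, 0.4, 0, 0, 0, 3]]]'

```text
clock: 18.28
eef_pos: [600.1, 24.0, 43.2]
tool_rot: [3.141, -0.002, 2.763]
force: [-1.5, -0.1, 8.1]
width: 38.3
```

carry_out --series '[[[0, 0, 0, 0, 0, 0, 3], [0, 0, 0, 0, 0, 0, 3], [0, 0, 0, 0, 0, 0, 3], [0, 0, 0, 0, 0, 0, 3]]]'

```text
clock: 18.62
eef_pos: [600.1, 24.0, 43.3]
tool_rot: [3.141, -0.002, 2.763]
force: [-1.4, 0.4, 7.3]
width: 38.5
```

```bash
python3 meas.py w12; python3 - <<'E'
from h import *
from cell import *
for n in ("top","side"):
    d=get_image(n);cv2.imwrite(f"pics/{n}1.png",d["img"])
print(read_state())
E
```

```text
t 18.62 pos [600.1  24.   43.3] yaw [ 3.141e+00 -2.000e-03  2.763e+00] w 38.5 F [-1.4  0.4  7.3] | go [-0.01 -0.07 -0.77] [ 0.    -0.002 -0.002]
rear x [64.13509547 64.20319825 64.24287747] torque [-0.07   0.389  0.035]
20 [ -0.11 -21.33] 19.8 lat 243.15 z 64.68
30 [ -0.15 -21.56] 19.6 lat 243.14 z 64.93
40 [ -0.17 -21.59] 19.6 lat 243.13 z 64.98
50 [ -0.19 -21.65] 19.6 lat 243.13 z 65.06
F lat -0.1 along -1.43 z 7.3
{'clock': 18.7667, 'qpos': array([ 0.18665537,  0.84969556, -0.44597992,  1.78615326,  0.57198835,
        0.63898891,  0.59551036]), 'qd': array([ 1.50316943e-03, -1.86161601e-03, -4.59726399e-04,  9.52225990e-05,
       -1.80864443e-03, -3.20531374e-06, -8.19069258e-04]), 'tau': array([-7.11766421e-02, -5.34463048e+01, -5.82000419e+00, -1.13085079e+01,
        1.72759616e-01, -5.37052341e-01, -8.09788238e-03]), 'eef_pos': array([600.12771706,  23.97904413,  43.30843974]), 'tool_rot': array([ 3.14114246e+00, -1.70826686e-03,  2.76280975e+00]), 'force': array([-2.36578282, -0.76441977,  8.01553078]), 'torque': array([-0.03492124,  0.3100624 ,  0.03434013]), 'width': 38.97126197727006}
```

View pics/w12.png

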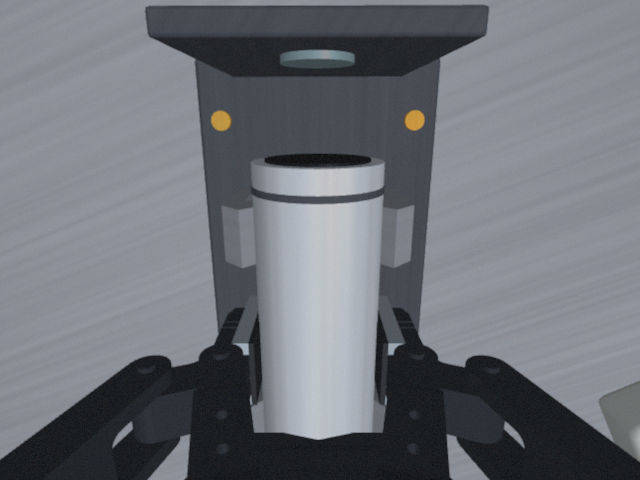

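View pics/side1.png

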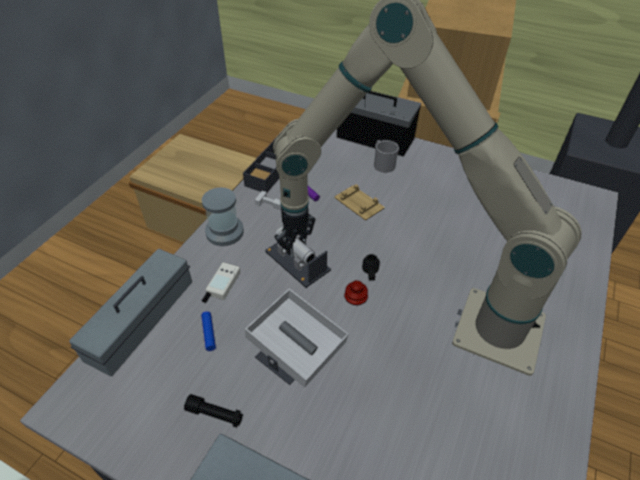

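View pics/top1.png

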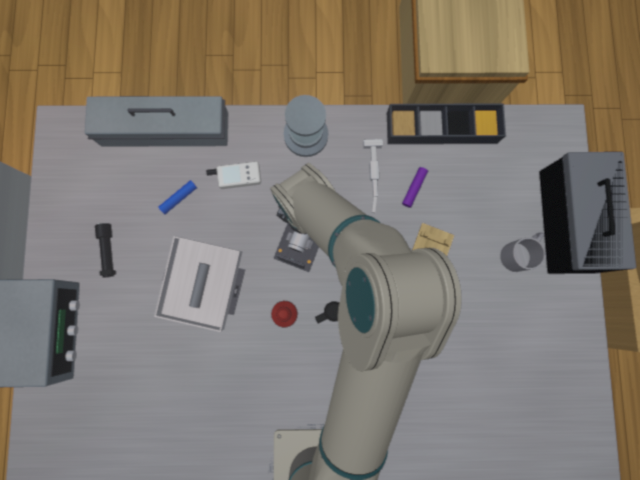

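The last pictures show the rod in the bin (top view, (200,285)), the other things unmoved, and the V-block sunk about 7.7 mm. There is a small moment about the lateral axis. I'll average readings to check that both V pieces carry the load.

```bash
cat > avg.py <<'E'
from h import *
from cell import *
F=[];M=[];Z=[]
for i in range(16):
    s=read_state();F.append(s["force"]);M.append(s["torque"]);Z.append(s["eef_pos"][2]);get_image("wrist")
F=np.array(F);M=np.array(M);f=F.mean(0);m=M.mean(0)
print("Fg %.2f Fl %.2f Fz %.2f | Mg %.3f Ml %.3f Mz %.3f"%(f@g,f@l,f[2],m@g,m@l,m[2]),"sd",F.std(0).round(2),M.std(0).round(3),"z",np.mean(Z).round(2),s["tool_rot"],s["clock"])
E
python3 avg.py
```

```text
Fg -1.60 Fl -1.03 Fz 7.50 | Mg -0.172 Ml 0.334 Mz 0.005 sd [0.49 0.28 0.51] [0.024 0.03  0.03 ] z 43.31 [ 3.14116482e+00 -1.78401643e-03  2.76283831e+00] 19.5167
```

Both faces and both V pieces are loaded, but there is about 1 N sideways and 1.6 N along the groove. I'll trim these by a few tenths of a millimetre.

carry_out --series '[[[0.02, -0.01, 0.02, 0, 0, 0, 3], [0.03, -0.02, 0.03, 0, 0, 0, 3], [0.03, -0.02, 0.03, 0, 0, 0, 3], [0.03, -0.02, 0.03, 0, 0, 0, 3], [0.03, -0.02, 0.03, 0, 0, 0, 3]]]'

```text
clock: 19.98
eef_pos: [600.1, 24.0, 43.1]
tool_rot: [3.141, -0.001, 2.763]
force: [-1.3, 0.2, 7.6]
width: 38.6
```

```bash
python3 avg.py
```

```text
Fg -1.36 Fl -0.65 Fz 7.60 | Mg -0.117 Ml 0.249 Mz 0.006 sd [0.4  0.42 0.46] [0.022 0.032 0.032] z 43.13 [ 3.14073151e+00 -1.08653143e-03  2.76283339e+00] 20.7333
```

```bash
python3 - <<'E'
from h import *
d=np.load("w12.npz");w=cloud(d,d["T_tool_cam"])
# far (plate side) V piece in tool frame: y 24..32 both sides, top z about 43.3-61=-18
p=w[180:280,200:430].reshape(-1,3)
for s in(-1,1):
    k=p[(p[:,1]*s>23)&(p[:,1]*s<31)&(p[:,2]<-10)&(p[:,2]>-25)]
    print(s,len(k),np.percentile(k[:,0],[1,50,99]).round(1),np.percentile(k[:,2],[5,50]).round(1))
print("rear end 64.2 -> barrel centre tool x -0.8; groove mid =",'piece centre-38')
E
```

```text
-1 1366 [27.6 38.5 47.6] [-18.5 -16.4]
1 1331 [27.9 38.7 47.8] [-18.5 -16.4]
rear end 64.2 -> barrel centre tool x -0.8; groove mid = piece centre-38
```

The far V piece puts the groove middle within 0.6 mm of the barrel centre. The sink is about 7.9 mm. Handing in.

```bash
python3 -c "
from cell import *
print(finish_job())"
```

```text
the job is handed in; nothing more can be done
None
```

I moved the grey dummy rod from the V-block into the tilting bin, laid the lens barrel in the V-block, and handed the job in at about 21 s. The bezel points away from the target plate. I let go so the barrel could settle, re-gripped it on its settled line, and pressed it straight down.

**Last checks:**
- **Sink:** The gripper tip went down from 51.0 to 43.1 mm, so the V-block sank about 7.9 mm, with 7.6 N of push. A rougher reading from the V piece's top, taken before the last 0.2 mm trim, gave about 7.2 mm. Both are well short of the 16 mm stop.
- **Centring:** The barrel centre is within about 0.6 mm of the groove's middle.
- **Seating:** About 0.65 N of sideways force and 1.4 N along the groove remain. They are small against the press, and the moments fit both faces and both V pieces carrying load.
- **Rest of the scene:** The last side and top pictures show the rod lying in the bin and the other things where they were. The arm hides part of the top picture.

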